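# Lay out a surplus parts lot in the three-compartment tray

## Task

Lay out this lot of parts in the long three-compartment tray: the finned heat sink in the end compartment next to the bench meter, the transformer in the other end compartment, next to the carton, and the lens standing upright between them in the middle compartment, each upright on the tray's floor and in the middle of its compartment. The fan goes flat on top of the heat sink, centred on it and square with it. Leave the meter and the carton where they are.

Things in the scene. Friction and masses are not known exactly. Their poses are not given: they have to be found in the camera images.
- heat_sink: Finned aluminium heat sink, loose, about 140 g: a square block 54 x 54 mm, 28 mm high, base plate down and open parallel fins up (the fins run along its x; their tops form a flat seat). Solid to the touch all round, can be gripped across either pair of sides. Origin at the centre of its underside, x and y along its sides, z up.
- fan: Square black axial cooling fan, loose, about 50 g: 50 x 50 mm, 20 mm thick, lying flat, with a round opening, hub and blades. Solid to the touch. Origin at the centre of its underside, x and y along its sides, z up.
- transformer: Iron-core transformer, loose, about 380 g, upright: dark laminated core 60 mm (its x) x 28 mm (its y) x 50 mm high; a copper coil with white end flanges stands out of both long faces, 44 mm over all along y (flat coil faces 38 mm wide, 7 to 43 mm above the underside). Best gripped across the coil, along its y. Origin at the centre of its underside, z up.
- lens: Black camera lens, loose, about 110 g: a cylinder 40 mm in diameter and 48 mm high, standing on end, with glass in its top face. Origin at the centre of its underside, z up along its axis.
- tray: Long low blue plastic tray, fixed: 118 mm (its x) x 286 mm (its y), floor 4 mm thick, walls and two dividers 4 mm thick, tops 10 mm above the counter. Three equal compartments in a row along y, each 110 (x) x 90 mm (y) inside, centred at y = -94, 0, +94 mm. Origin at the centre of its underside, z up; y points roughly to the robot's left, turned up to 0.2 rad.
- meter: Small grey bench meter, a box 80 x 80 mm, 60 mm high, with a dark display, knob and sockets on the face towards the robot, vent slots on top; loose, 0.9 kg. Stands just beyond one end of the tray, either one: about 210 mm from the tray's centre at positive or negative tray y. Leave it alone. Origin at the centre of its underside.
- carton: Small plain cardboard carton, 80 x 80 mm, 55 mm high, with a strip of paper tape over its top; loose, 0.6 kg. It stands just beyond the tray's other end, across from the meter. Leave it alone. Origin at the centre of its underside.
There are look-alikes about, which are no part of the job. What is shaped like the heat_sink but orange is not meant.

How it is judged:
By the outcome, as a careful person would: the job done as asked, in the order asked, and still so for the second after the job is handed in, with the robot touching nothing.
It also fails if it takes over 90 s, if anything falls off the work surface, if the arm or the gripper's body presses on something with over 40 N, if the wrist force passes 120 N, or if a joint passes its speed limit or range.

## Robot

A 6-joint arm with a two-finger parallel gripper is mounted at the origin on the work surface. World frame = base frame: x ahead of the robot, y to its left, z up, the work surface at z = 0. Lengths are in m, angles in rad, forces in N, time in s.
With the tool pointing down it reaches from about 0.425 to 0.95 m from the base axis. Payload 3.5 kg.
Tool frame: the origin (TCP) lies midway between the tips of the shut fingers; the grasp point (between the pads) lies 19 mm behind it; z points along the fingers, y is the line along which they close (so a half turn about z gives the same grasp; the last joint's range is limited). The gripper opens to 85 mm and grips with 20 to 120 N. Pads are 22 mm wide; open, the fingers measure 114 mm over their backs; the gripper's body (76 mm by 85 mm) begins 54 mm behind the grasp point. The pads swing forward as they close: fully open they stand 13 mm farther back than shut.
Start: joints at [-1.488, 0.286, 1.577, -0, 1.279, -0.15], TCP at [0.156, -0.657, 0.195] pointing down, gripper open.
Joint ranges: [-2.77, 2.77], [-0.9, 2.22], [0.21, 2.48], [-1.53, 4.67], [0.24, 2.81], [-2.84, 2.84]. Speed limits (rad/s): [2.79, 2.79, 3.14, 3.14, 3.14, 3.14].

## Interface

Orientations are given as a unit quaternion [x, y, z, w].
In Python, from plant import ctrl gives the robot as it stands. The module is installed in compiled form; this text tells all that it offers.
- The arm moves only by the shell command python3 -m inch 'ROWS' [FORCE]. ROWS is JSON, a list of rows, each a list of 5 numbers: the closure, from 0 (fully open) to 1 (shut), then the shift along the tool's x, y, z in m, then the turn about the tool's z in degrees. A call has 1 to 5 rows; each row is the pose to reach, as a shift and turn from the pose commanded when the call began, along the tool's axes at that moment; what a row does not reach only later rows make up. A row lasts 1/12 s, in which the tool goes at most 41.7 mm and 7.16 degrees, less where a joint would pass 70% of its speed; a pose out of reach is approached as far as the arm can. A call with a gripper value outside its range is refused whole. The fingers move at their own pace and stop on an object; FORCE is the grip in N (left out, the last holds). Time passes only in rows, so rows that repeat a pose let the fingers close. It gives the time, the measured TCP pose, the force, the opening and the grip force at its end, in the units of the state.
- ctrl.get_state(): the state, without advancing time (a new reading comes with each control period).
- ctrl.read_camera(name): name is "scene" or "side" or "wrist"; returns a dict with "pixels" (420x560x3 uint8, red, green, blue), "depth" (420x560 float32, m along the optical axis (not along the pixel's ray), 0 where there is no reading), "fx", "fy", "cx", "cy" (pixels), "xyz" and "rotation" of the camera in the world; the wrist camera has in their place "mount" (4x4, takes a point from camera to tool coordinates, whose origin is the TCP and whose axes are the flange's). Camera axes: x right, y down, z forward; pixel columns grow to the right and rows downward; lengths in m; the calibration is good to about 2 mm. A picture is of the moment at which its call begins: read the wrist's pose just before it.
- ctrl.sign_off(): hands the job in; it is judged then, once.
Trained networks look in a picture, given as the dict that the camera call returned (one of the last four; its "shot" number tells which), for a name from the list of things; names that differ only in an ending like _2 or _b are one class to them, and where a whole thing is asked for, a point or a joint stands for the part that bears it (a point fixed in the world has none). Each returns a list of dicts, best first, with "score" (0 to 1); they miss things now and then, are a little off and sometimes report something else, mostly with a low value. They report only what shows in the picture. A call takes as long as a camera call. They do not tell look-alikes from the thing itself.
- ctrl.spot_in(query, picture): "at" ([column, row] in pixels, amid what is visible of it).
- ctrl.tip_of(query, picture): "at" ([column, row] in pixels: a listed point, or the origin of a listed thing).
The state is a dict: "time": time; "qpos": joint angles; "dq": joint speeds; "joint_efforts": joint torques, N m; "eef_pos": TCP position; "tcp_rot": TCP orientation; "contact_force": force on the tool from outside, world axes, zero at the start; "wrist_torque": the same for the moment, N m; "opening": opening from 0.0 (shut) to 1.0 (fully open); "finger_force": force on a finger pad.
Only numpy, scipy, OpenCV 4.12 (cv2) and the standard library are available. Lean on these libraries where they do the work, as an engineer would, in place of code of your own. Each camera call takes 0.05 s, during which the arm holds its last target. There are 200 camera calls.

## Working session

There is one attempt and no reset: what is moved stays moved. The work goes in short steps, Python scripts to look and compute and a shell command to move; the robot and the scene stay as the last step left them, time stands still between calls to the robot, and variables do not carry over. Pictures are saved under pics/ and viewed, at most 14 in all, crops included, and the job is handed in when it is done.

```bash
mkdir -p pics; cat > h.py <<'E'
import numpy as np, cv2
from scipy.spatial.transform import Rotation as R
from plant import ctrl
def campose(p,st=None):
    if 'mount' in p:
        T=np.eye(4);T[:3,:3]=R.from_quat(st['tcp_rot']).as_matrix();T[:3,3]=st['eef_pos'];T=T@np.array(p['mount']);return T[:3,:3],T[:3,3]
    r=np.array(p['rotation']); r=r if r.shape==(3,3) else R.from_quat(r).as_matrix()
    return r,np.array(p['xyz'])
def cloud(p,st=None):
    d=p['depth'];v,u=np.mgrid[:d.shape[0],:d.shape[1]]
    r,t=campose(p,st)
    P=np.stack([(u-p['cx'])/p['fx']*d,(v-p['cy'])/p['fy']*d,d],-1)@r.T+t
    P[d<=0]=np.nan
    return P
def save(p,n,scale=1): cv2.imwrite('pics/'+n,cv2.resize(p['pixels'],None,fx=scale,fy=scale)[:,:,::-1])
E
cat > a.py <<'E'
from h import *
import pickle
st=ctrl.get_state(); print(st['tcp_rot'],st['time'])
ims=[]
for c in ['scene','side']:
    p=ctrl.read_camera(c); C=cloud(p); ims.append(p['pixels']); pickle.dump((p,C),open(c+'.pkl','wb')); print(c,campose(p)[1])
    for n in ['heat_sink','fan','transformer','lens','tray','meter','carton']:
        for r in ctrl.spot_in(n,p)[:3]:
            u,v=map(int,r['at']); print(n,round(r['score'],2),(u,v),np.round(np.nanmedian(C[v-2:v+3,u-2:u+3].reshape(-1,3),0),3))
    save(p,c+'0.png',1.4)
E
python3 a.py
```

```text
[ 9.93233125e-01  1.16131650e-01  3.80696292e-05 -1.18250462e-03] 0.0
scene [ 1.05100308 -0.38461219  0.80398557]
heat_sink 0.86 (136, 251) [ 0.393 -0.271  0.015]
heat_sink 0.81 (156, 283) [ 0.496 -0.272  0.028]
heat_sink 0.58 (114, 224) [ 0.308 -0.278  0.028]
fan 0.58 (325, 158) [0.395 0.231 0.018]
transformer 0.97 (298, 184) [0.456 0.099 0.051]
lens 0.88 (217, 233) [ 0.471 -0.119  0.047]
tray 0.88 (290, 272) [ 0.613 -0.037  0.005]
meter 0.66 (209, 325) [ 0.652 -0.241  0.062]
meter 0.53 (136, 252) [ 0.395 -0.271  0.015]
carton 0.75 (377, 218) [0.637 0.168 0.057]
side [0.32117704 0.83067983 0.80410816]
heat_sink 0.86 (340, 155) [ 0.395 -0.261  0.029]
heat_sink 0.85 (380, 164) [ 0.292 -0.249  0.022]
fan 0.94 (313, 314) [0.388 0.24  0.021]
transformer 0.66 (297, 255) [0.44  0.121 0.047]
lens 0.88 (311, 190) [ 0.445 -0.094  0.042]
tray 0.91 (233, 212) [ 0.615 -0.023  0.007]
meter 0.81 (245, 152) [ 0.627 -0.193  0.058]
carton 0.65 (205, 274) [0.602 0.213 0.058]
```

View pics/scene0.png

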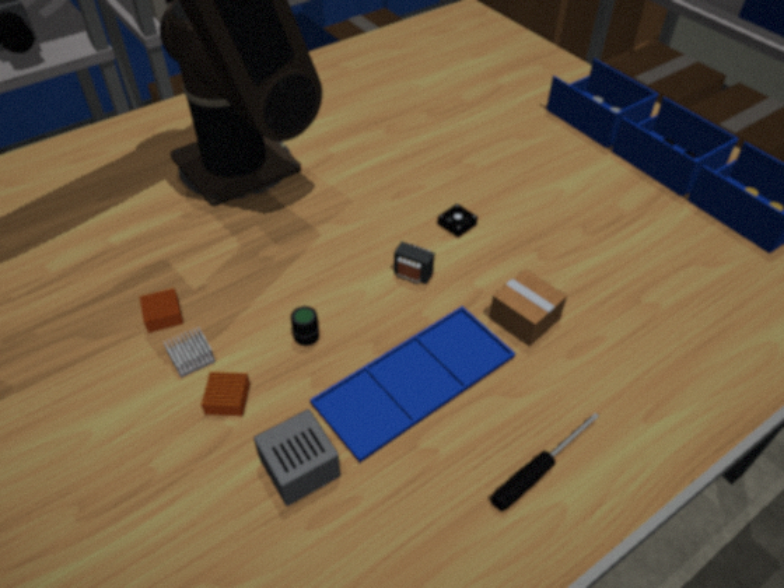

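View pics/side0.png

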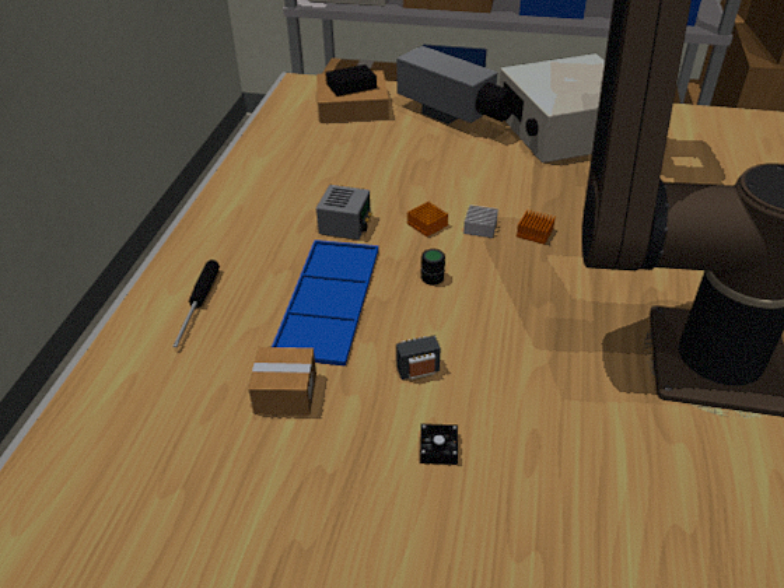

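Heat-sink look-alikes (scene px): orange block (114,224), orange block (161,281) and the silver finned one (136,251). The description says aluminium, so I choose the silver. The meter stands at the tray's −y end and the carton at +y. There is one each of fan, lens and transformer. Next I'll check this in a close crop and fit the poses.

```bash
cat > b.py <<'E'
from h import *
import pickle
D={c:pickle.load(open(c+'.pkl','rb')) for c in ['scene','side']}
G={'heat_sink':(.395,-.268,.05,.012),'fan':(.39,.237,.05,.012),'transformer':(.447,.112,.055,.035),'lens':(.46,-.107,.035,.035),'meter':(.63,-.22,.075,.05),'carton':(.62,.19,.075,.045)}
for c,(p,C) in D.items():
    print(c)
    b=p['pixels'].astype(int); m=(b[...,2]>90)&(b[...,0]<70)&(np.abs(C[...,2]-.006)<.012)&(np.hypot(C[...,0]-.61,C[...,1]+.03)<.2)
    r=cv2.minAreaRect(C[m][:,:2].astype(np.float32)*1000); print('tray',m.sum(),np.round(r[0],1),np.round(r[1],1),round(r[2],1),'z',np.round(np.percentile(C[m][:,2],[10,50,90])*1000,1))
    for n,(x,y,rad,z0) in G.items():
        m=(np.hypot(C[...,0]-x,C[...,1]-y)<rad)&(C[...,2]>z0)
        if n=='heat_sink': m&=(b.max(-1)-b.min(-1)<45)
        r=cv2.minAreaRect(C[m][:,:2].astype(np.float32)*1000); print(n,m.sum(),np.round(r[0],1),np.round(r[1],1),round(r[2],1),'z',np.round(np.percentile(C[m][:,2],[50,95])*1000,1))
a=D['scene'][0]['pixels'][205:315,80:260]; s=D['side'][0]['pixels'][130:185,270:400]
cv2.imwrite('pics/crop1.png',np.vstack([cv2.resize(a,(540,330)),cv2.resize(s,(540,228))])[:,:,::-1])
E
python3 b.py
```

```text
scene
tray 6771 [615.9 -23.8] [118.9 285.9] 2.1 z [ 3.8  5.8 10. ]
heat_sink 399 [ 391.2 -270.1] [54. 57.] 86.8 z [27.2 30.9]
fan 323 [390.  238.8] [54.3 53.3] 8.6 z [19.  23.2]
transformer 432 [442.9 102.9] [61.1 47.7] 27.3 z [49.9 53.3]
lens 302 [ 456.4 -111.1] [40.2 40.1] 12.3 z [49.2 51.6]
meter 1995 [ 640.8 -231.2] [79.9 81.9] 86.9 z [61.1 63.4]
carton 1238 [622.4 184.6] [81.3 82. ] 9.1 z [56.5 58.7]
side
tray 3752 [612.2 -22.7] [117.7 289.9] 2.0 z [ 4.6  6.9 11. ]
heat_sink 382 [ 387.4 -270.3] [63.3 53.8] 85.3 z [28.2 32.2]
fan 571 [389.1 239.5] [49.3 54. ] 7.7 z [19.9 23.7]
transformer 535 [441.1 103.1] [60.4 49.3] 27.7 z [50.7 54. ]
lens 227 [ 453.1 -109.3] [40.8 40.9] 47.2 z [49.5 52.6]
meter 705 [ 636.8 -230. ] [86.3 83.1] 86.5 z [62.2 65. ]
carton 1434 [620.4 186.1] [81.  83.8] 8.8 z [57.3 59.8]
```

View pics/crop1.png

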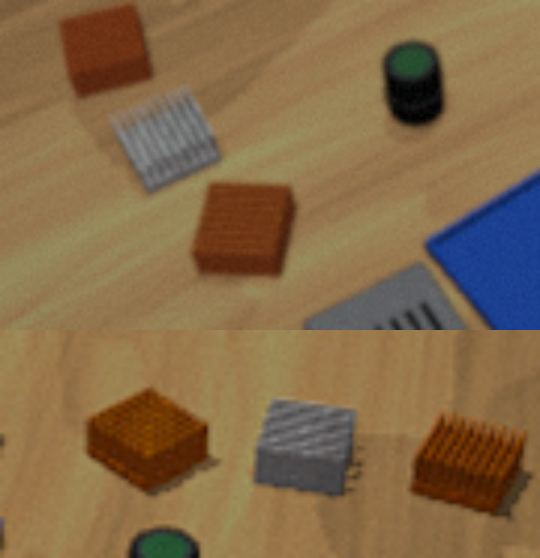

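The crop confirms that the silver finned block is the heat sink, with its orange twins on either side. The fits match the given sizes. I'll grip it across y, since its neighbours lie along x.

```bash
cat > g.py <<'E'
from h import *
import sys
def tool(x,y,z,yaw,st=None):
    st=st or ctrl.get_state(); M=R.from_quat(st['tcp_rot']).as_matrix()
    a=np.degrees(np.arctan2(M[1,0],M[0,0])); s=M.T@(np.array([x,y,z])-st['eef_pos'])
    print('t',round(st['time'],2),'at',np.round(st['eef_pos'],4),'yaw',round(a,2),'shift',np.round(s,4),'turn',round((a-yaw+180)%360-180,2))
if __name__=='__main__': tool(*map(float,sys.argv[1:5]))
E
python3 g.py .36 -.262 .2 -4
```

```text
t 0.8 at [ 0.1557 -0.6568  0.1952] yaw 13.34 shift [ 0.2898 -0.337  -0.0049] turn 17.34
```

```bash
python3 -m inch '[[0,0.14,-0.143,0,8],[0,0.14,-0.143,0,8],[0,0.14,-0.143,0,8],[0,0.14,-0.143,0,8],[0,0.14,-0.143,0,8]]' 40
python3 g.py .389 -.270 .2 -4
```

```text
time: 1.22
eef_pos: [0.26, -0.4829, 0.1951]
tcp_rot: [0.999, 0.047, 0.0, -0.0]
contact_force: [0.6, -0.1, -0.1]
opening: 0.996
finger_force: 0.0
t 1.22 at [ 0.26   -0.4829  0.1951] yaw 5.36 shift [ 0.1483 -0.1999 -0.0048] turn 9.36
```

```bash
python3 -m inch '[[0,0.148,-0.2,0,9.4],[0,0.148,-0.2,0,9.4],[0,0.148,-0.2,0,9.4],[0,0.148,-0.2,0,9.4],[0,0.148,-0.2,0,9.4]]' >/dev/null;  python3 -m inch '[[0.25,0.037,-0.05,0,0],[0.25,0.037,-0.05,0,0],[0.25,0.037,-0.05,0,0]]'
cat > w.py <<'E'
from h import *
import sys
# w.py png x y rad zlo sel : wrist look, fit rect of points near x,y
n,x,y,rad,z0=sys.argv[1],*map(float,sys.argv[2:6])
st=ctrl.get_state(); p=ctrl.read_camera('wrist'); C=cloud(p,st); save(p,n)
b=p['pixels'].astype(int)
m=(np.hypot(C[...,0]-x,C[...,1]-y)<rad)&(C[...,2]>z0)&(C[...,2]<.07)
if len(sys.argv)>6: m&=(b.max(-1)-b.min(-1)<45)
k,l,s,_=cv2.connectedComponentsWithStats(m.astype(np.uint8)); m=l==1+np.argmax(s[1:,4])
r=cv2.minAreaRect(C[m][:,:2].astype(np.float32)*1000); print(m.sum(),np.round(r[0],1),np.round(r[1],1),round(r[2],1),'z',np.round(np.nanpercentile(C[m][:,2],[50,95])*1000,1))
E
python3 w.py w1.png .389 -.27 .055 .012 g; python3 g.py .389 -.270 .2 -4
```

```text
time: 1.88
eef_pos: [0.4089, -0.2571, 0.1955]
tcp_rot: [0.999, -0.033, 0.001, -0.0]
contact_force: [-0.4, -0.2, -0.2]
opening: 0.749
finger_force: 0.0
160 [ 387.9 -295.6] [ 2.5 53.7] 86.8 z [27.3 28.9]
t 1.93 at [ 0.4079 -0.2588  0.1954] yaw -3.82 shift [-0.0181  0.0124 -0.0046] turn 0.18
```

View pics/w1.png

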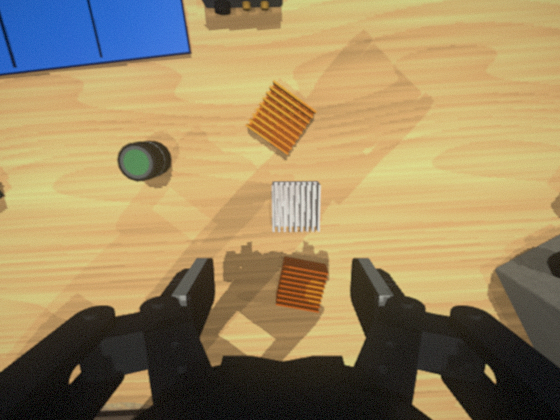

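The wrist view shows the silver sink at (296,206) between the orange ones. Its measured x, edge and angle agree with the estimate, (388.5,-270) mm at -3.5°. I'll descend and grip.

```bash
python3 -m inch '[[0.2,-0.0185,0.0125,0.06,0],[0.2,-0.0185,0.0125,0.1,0],[0.2,-0.0185,0.0125,0.14,0],[0.2,-0.0185,0.0125,0.17,0],[0.2,-0.0185,0.0125,0.17,0]]'; python3 g.py .3885 -.270 .012 -3.5
```

```text
time: 2.35
eef_pos: [0.3822, -0.2679, 0.018]
tcp_rot: [0.999, -0.037, -0.005, -0.005]
contact_force: [-0.6, 0.9, -1.1]
opening: 0.801
finger_force: 0.0
t 2.35 at [ 0.3822 -0.2679  0.018 ] yaw -4.18 shift [0.0065 0.0017 0.0059] turn -0.68
```

```bash
python3 -m inch '[[0.2,0,0,0,0],[0.2,0,0,0,0]]'; python3 g.py .3885 -.270 .012 -3.5
```

```text
time: 2.52
eef_pos: [0.3881, -0.273, 0.0266]
tcp_rot: [0.999, -0.036, 0.001, 0.001]
contact_force: [0.4, -0.1, 0.6]
opening: 0.799
finger_force: 0.0
t 2.52 at [ 0.3881 -0.273   0.0266] yaw -4.12 shift [ 0.0002 -0.003   0.0146] turn -0.62
```

```bash
python3 -m inch '[[0.2,0,-0.002,0.013,-0.6],[0.2,0,-0.002,0.013,-0.6],[0.55,0,-0.002,0.013,-0.6],[0.55,0,-0.002,0.013,-0.6],[0.55,0,-0.002,0.013,-0.6]]' 40;python3 -m inch '[[0.55,0,0,0,0],[0.55,0,0,0,0]]';  python3 g.py .3885 -.270 .012 -3.5
```

```text
time: 2.93
eef_pos: [0.3888, -0.2705, 0.014]
tcp_rot: [1.0, -0.03, 0.001, 0.001]
contact_force: [0.2, 0.8, -0.1]
opening: 0.449
finger_force: 0.0
time: 3.1
eef_pos: [0.3881, -0.2697, 0.0128]
tcp_rot: [1.0, -0.03, 0.0, 0.0]
contact_force: [0.4, 0.6, -0.5]
opening: 0.45
finger_force: 0.0
t 3.1 at [ 0.3881 -0.2697  0.0128] yaw -3.46 shift [0.0004 0.0002 0.0008] turn 0.04
```

```bash
python3 w.py w2.png .389 -.27 .055 .012
```

```text
1064 [ 391.2 -242.9] [14.  53.3] 86.7 z [56.2 68.6]
```

View pics/w2.png

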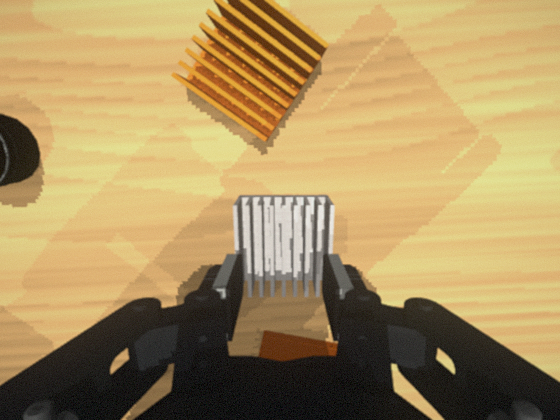

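The pads straddle the sink, at (285,245), and are nearly touching. The opening scale is non-linear, so I'll close fully.

```bash
python3 -m inch '[[1,0,0,0,0],[1,0,0,0,0],[1,0,0,0,0],[1,0,0,0,0]]' 40; python3 -m inch '[[1,0,0,-0.04,0],[1,0,0,-0.08,0],[1,0,0,-0.12,0],[1,0,0,-0.12,0],[1,0,0,-0.12,0]]';python3 g.py .6173 -.1171 .13 2
```

```text
time: 3.48
eef_pos: [0.3877, -0.2693, 0.012]
tcp_rot: [1.0, -0.03, -0.0, -0.0]
contact_force: [0.3, 0.4, 0.5]
opening: -0.001
finger_force: 0.0
time: 3.9
eef_pos: [0.3894, -0.2711, 0.1354]
tcp_rot: [1.0, -0.03, 0.002, 0.003]
contact_force: [0.4, 0.7, -0.5]
opening: -0.001
finger_force: 0.0
t 3.9 at [ 0.3894 -0.2711  0.1354] yaw -3.45 shift [ 0.2182 -0.1675  0.0057] turn -5.45
```

```bash
cat > c.py <<'E'
from h import *
st=ctrl.get_state(); p=ctrl.read_camera('wrist'); C=cloud(p,st); save(p,'w3.png')
print('mount',np.round(p['mount'],3)); print(np.round(st['eef_pos'],4), np.round(R.from_quat(st['tcp_rot']).as_matrix(),3))
for r in ctrl.spot_in('heat_sink',p)[:3]:
    u,v=map(int,r['at']);print(r['score'],(u,v),np.round(C[v,u],3))
E
python3 c.py
```

```text
mount [[ 0.    -0.965 -0.264  0.067]
 [ 1.     0.     0.    -0.001]
 [-0.    -0.264  0.965 -0.179]
 [ 0.     0.     0.     1.   ]]
[ 0.3894 -0.2711  0.1354] [[ 0.998 -0.06   0.005]
 [-0.06  -0.998 -0.005]
 [ 0.005  0.005 -1.   ]]
0.81 (260, 91) [ 0.488 -0.258  0.028]
0.75 (282, 198) [ 0.395 -0.271  0.029]
```

View pics/w3.png

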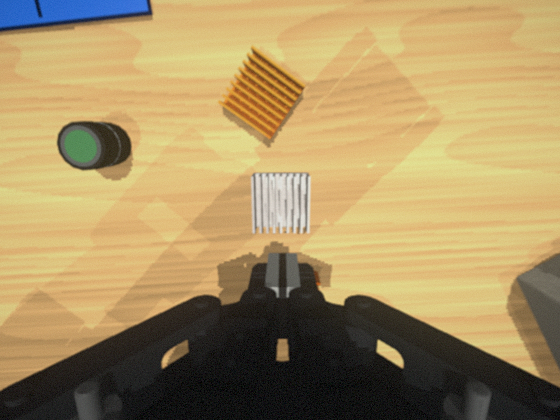

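```bash
cat > d.py <<'E'
from h import *
st=ctrl.get_state(); p=ctrl.read_camera('wrist'); M=np.array(p['mount']); print(p['fx'],p['fy'],p['cx'],p['cy'],st['opening'])
d=p['depth']
for v in range(235,300,6):
    for u in (274,290):
        q=np.array([(u-p['cx'])/p['fx']*d[v,u],(v-p['cy'])/p['fy']*d[v,u],d[v,u],1]); print((u,v),np.round(M@q,4)[:3],end=' ')
    print()
E
python3 d.py
```

```text
317.63271047798924 317.63271047798924 282.1431749029331 215.7344568757762 -0.0002743981518785207
(274, 235) [-0.0389 -0.0094  0.1316] (290, 235) [-0.0389  0.0071  0.1316] 
(274, 241) [-0.0455 -0.0095  0.1317] (290, 241) [-0.045   0.0071  0.1303] 
(274, 247) [-0.052  -0.0095  0.1313] (290, 247) [-0.0523  0.0072  0.1321] 
(274, 253) [ 0.0106 -0.0049 -0.0401] (290, 253) [ 0.0111  0.0026 -0.0415] 
(274, 259) [ 0.011  -0.0047 -0.0482] (290, 259) [ 0.0111  0.0024 -0.0485] 
(274, 265) [ 0.0108 -0.0045 -0.0543] (290, 265) [ 0.0108  0.0023 -0.0542] 
(274, 271) [ 0.0106 -0.0044 -0.0597] (290, 271) [ 0.0108  0.0021 -0.0602] 
(274, 277) [ 0.0108 -0.0043 -0.0655] (290, 277) [ 0.0109  0.002  -0.0657] 
(274, 283) [ 0.012  -0.0041 -0.073 ] (290, 283) [ 0.0107  0.0019 -0.0705] 
(274, 289) [ 0.0102 -0.0041 -0.0742] (290, 289) [ 0.0103  0.0018 -0.0744] 
(274, 295) [ 0.0122 -0.0038 -0.0821] (290, 295) [ 0.0117  0.0016 -0.0811]
```

The closed fingertips appear about 40 mm behind the reported TCP: depth on the finger fronts ends at tool z = -0.040, while the table is where it should be. That explains the empty grasp. I'll descend about 40 mm deeper, in careful steps with force checks.

```bash
python3 -m inch '[[0.2,0,0,0,0],[0.2,0,0,0.03,0],[0.2,0,0,0.06,0],[0.2,0,0,0.09,0],[0.2,0,0,0.12,0]]' >/dev/null; python3 -m inch '[[0.2,0,0,0.0,0],[0.2,0,0,0.01,0],[0.2,0,0,0.02,0],[0.2,0,0,0.02,0],[0.2,0,0,0.02,0]]'; python3 g.py .3885 -.270 -.03 -3.5; python3 d.py | head -1;
python3 - <<'E'
from h import *
p=ctrl.read_camera('wrist'); M=np.array(p['mount']); d=p['depth'];v,u=np.mgrid[:420,:560]
q=np.stack([(u-p['cx'])/p['fx']*d,(v-p['cy'])/p['fy']*d,d,d*0+1],-1)@M.T
m=(q[...,0]>.006)&(q[...,0]<.016)&(q[...,2]<-.03)&(d>0)&(q[...,2]>-.08)
for s in (-1,1):
    mm=m&(q[...,1]*s>0); y=q[mm]; print(s,mm.sum(),'z max',np.round(np.percentile(y[:,2],[50,90,98,100]),4),'y near tip',np.round(np.percentile(y[y[:,2]>np.percentile(y[:,2],80)][:,1],[2,50,98]),4))
save(p,'w4.png')
E
```

```text
time: 4.88
eef_pos: [0.3882, -0.2698, -0.0073]
tcp_rot: [1.0, -0.03, 0.0, 0.0]
contact_force: [0.4, -0.5, -0.8]
opening: 0.802
finger_force: 0.0
t 4.88 at [ 0.3882 -0.2698 -0.0073] yaw -3.46 shift [0.0003 0.0002 0.0227] turn 0.04
317.63271047798924 317.63271047798924 282.1431749029331 215.7344568757762 0.8017607664600765
-1 1699 z max [-0.0591 -0.0345 -0.0325 -0.0301] y near tip [-0.0273 -0.0138 -0.0002]
1 1661 z max [-0.0597 -0.0344 -0.0318 -0.03  ] y near tip [0.0003 0.0175 0.026 ]
```

View pics/w4.png

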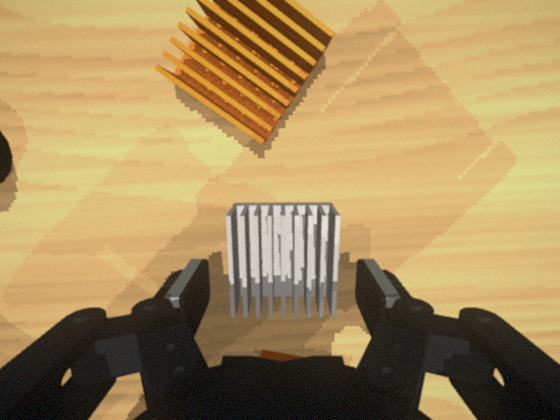

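The sink is centred between the fingers at (284,260) with nothing touching, so the offset is confirmed. I'll go on down to TCP z = -0.034 and grip.

```bash
python3 -m inch '[[0.2,0,0,0.01,0],[0.2,0,0,0.02,0],[0.2,0,0,0.027,0],[0.2,0,0,0.027,0],[0.2,0,0,0.027,0]]';  python3 -m inch '[[1,0,0,0,0],[1,0,0,0,0],[1,0,0,0,0],[1,0,0,0,0],[1,0,0,0,0]]' 40; python3 -m inch '[[1,0,0,-0.03,0],[1,0,0,-0.06,0],[1,0,0,-0.09,0],[1,0,0,-0.09,0],[1,0,0,-0.09,0]]';python3 g.py .6173 -.1171 .056 2
```

```text
time: 5.4
eef_pos: [0.3871, -0.2687, -0.0359]
tcp_rot: [1.0, -0.03, -0.001, -0.001]
contact_force: [0.1, 0.6, -0.2]
opening: 0.801
finger_force: 0.0
time: 5.82
eef_pos: [0.388, -0.2696, -0.0346]
tcp_rot: [1.0, -0.03, 0.0, 0.0]
contact_force: [1.1, -1.2, -0.1]
opening: 0.626
finger_force: 44.3
time: 6.23
eef_pos: [0.3888, -0.2704, 0.0569]
tcp_rot: [1.0, -0.03, 0.002, 0.002]
contact_force: [-0.1, 0.4, -2.8]
opening: 0.624
finger_force: 44.3
t 6.23 at [ 0.3888 -0.2704  0.0569] yaw -3.46 shift [ 0.2188 -0.1668  0.0011] turn -5.46
```

Gripped: the opening of 0.625 corresponds to 53 mm, so the opening is linear. I'll carry it to the compartment.

```bash
python3 -m inch '[[1,0.03,-0.022,0,-2],[1,0.06,-0.045,0,-5.5],[1,0.085,-0.065,0,-5.5],[1,0.11,-0.084,0,-5.5],[1,0.135,-0.103,0,-5.5]]' >/dev/null; python3 -m inch '[[1,0.03,-0.017,0,0],[1,0.06,-0.034,0,0],[1,0.085,-0.05,0,0],[1,0.085,-0.05,0,0],[1,0.085,-0.05,0,0]]';python3 g.py .6173 -.1171 .056 2
```

```text
time: 7.07
eef_pos: [0.611, -0.1201, 0.0521]
tcp_rot: [1.0, 0.019, -0.002, -0.001]
contact_force: [0.0, 0.4, -1.4]
opening: 0.62
finger_force: 44.2
t 7.07 at [ 0.611  -0.1201  0.0521] yaw 2.18 shift [ 0.0064 -0.0027 -0.0039] turn 0.18
```

```bash
python3 -m inch '[[1,0.006,-0.003,0,0],[1,0.006,-0.003,0.02,0],[1,0.006,-0.003,0.045,0],[1,0.006,-0.003,0.065,0],[1,0.006,-0.003,0.075,0]]' >/dev/null; python3 -m inch '[[1,0,0,0,0],[1,0,0,0,0],[1,0,0,0,0]]'; python3 g.py .6173 -.1171 -.031 2
```

```text
time: 7.73
eef_pos: [0.6187, -0.1192, -0.0185]
tcp_rot: [1.0, 0.017, 0.001, 0.0]
contact_force: [0.6, -0.5, -1.3]
opening: 0.623
finger_force: 44.2
t 7.73 at [ 0.6187 -0.1192 -0.0185] yaw 2.0 shift [-0.0014 -0.0022  0.0125] turn 0.0
```

```bash
python3 -m inch '[[1,-0.001,-0.002,0.005,0],[1,-0.001,-0.002,0.01,0],[1,-0.001,-0.002,0.013,0],[1,-0.001,-0.002,0.013,0],[1,-0.001,-0.002,0.013,0]]' ; python3 -m inch '[[0.2,0,0,0,0],[0.2,0,0,0,0],[0.2,0,0,0,0]]'; python3 -m inch '[[0.2,0,0,-0.02,0],[0.2,0,0,-0.05,0],[0.2,0,0,-0.09,0],[0.2,0,0,-0.13,0],[0,0,0,-0.15,0]]'; python3 g.py .442 .103 .12 27.5
```

```text
time: 8.15
eef_pos: [0.6177, -0.1168, -0.0306]
tcp_rot: [1.0, 0.018, 0.001, 0.0]
contact_force: [-3.5, 1.9, 6.9]
opening: 0.626
finger_force: 45.3
time: 8.4
eef_pos: [0.6169, -0.1166, -0.0328]
tcp_rot: [1.0, 0.018, 0.0, 0.0]
contact_force: [-0.4, 0.6, -0.1]
opening: 0.798
finger_force: 0.0
time: 8.82
eef_pos: [0.6193, -0.1174, 0.1228]
tcp_rot: [1.0, 0.018, 0.004, 0.001]
contact_force: [1.4, 0.2, 0.6]
opening: 0.92
finger_force: 0.0
t 8.82 at [ 0.6193 -0.1174  0.1228] yaw 2.05 shift [-0.1693 -0.2266  0.0009] turn -25.45
```

```bash
python3 -m inch '[[0,-0.1,-0.134,0,-25.5],[0,-0.1,-0.134,0,-25.5],[0,-0.1,-0.134,0,-25.5],[0,-0.1,-0.134,0,-25.5],[0,-0.1,-0.134,0,-25.5]]' >/dev/null;python3 g.py .442 .103 .12 27.5
```

```text
t 9.23 at [0.5065 0.0185 0.1152] yaw 27.9 shift [-0.0175 -0.1049 -0.0042] turn 0.4
```

```bash
python3 -m inch '[[0,-0.015,-0.105,0,0],[0,-0.015,-0.105,0,0],[0,-0.015,-0.105,0,0],[0,-0.015,-0.105,0,0],[0,-0.015,-0.105,0,0]]'; python3 w.py w5.png .442 .103 .055 .035; python3 g.py .442 .103 -.01 27.5
```

```text
time: 9.65
eef_pos: [0.4499, 0.1005, 0.1172]
tcp_rot: [0.971, 0.239, 0.0, 0.0]
contact_force: [0.4, -0.3, 0.4]
opening: 0.998
finger_force: 0.0
3357 [442.1 103.7] [59.8 44.1] 27.5 z [49.7 51. ]
t 9.7 at [0.4507 0.0998 0.1174] yaw 27.58 shift [-0.0063 -0.0069  0.1274] turn 0.08
```

View pics/w5.png

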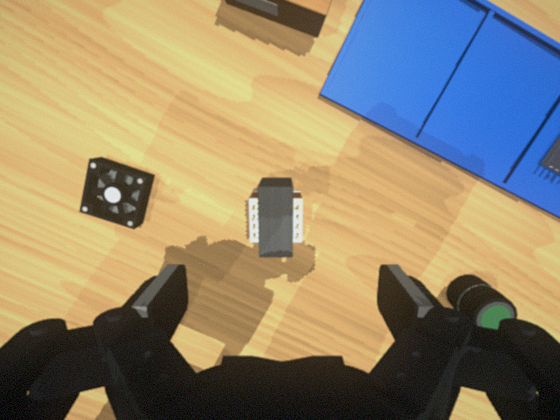

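The transformer, at (275,217), is aligned with the jaws and its size fits (60x44). I'll descend and grip across the coil.

```bash
python3 -m inch '[[0,-0.006,-0.0075,0.035,0],[0,-0.006,-0.0075,0.07,0],[0,-0.006,-0.0075,0.1,0],[0,-0.006,-0.0075,0.13,0],[0,-0.006,-0.0075,0.145,0]]' >/dev/null; python3 -m inch '[[0.1,0,0,0,0],[0.1,0,0,0,0],[0.1,0,0,0,0]]'; python3 g.py .442 .1037 -.028 27.5
```

```text
time: 10.37
eef_pos: [0.4433, 0.1032, -0.0267]
tcp_rot: [0.971, 0.237, 0.001, 0.0]
contact_force: [0.1, 0.1, 0.1]
opening: 0.901
finger_force: 0.0
t 10.37 at [ 0.4433  0.1032 -0.0267] yaw 27.47 shift [-0.001  -0.0011  0.0013] turn -0.03
```

```bash
python3 -m inch '[[1,-0.001,0,0.001,0],[1,-0.001,0,0.001,0],[1,-0.001,0,0.001,0],[1,-0.001,0,0.001,0],[1,-0.001,0,0.001,0]]' 60; python3 -m inch '[[1,0,0,0,0],[1,0,0,-0.03,0],[1,0,0,-0.06,0],[1,0,0,-0.09,0],[1,0,0,-0.09,0]]';python3 g.py .6107 .0707 .06 2
```

```text
time: 10.78
eef_pos: [0.4419, 0.1032, -0.0275]
tcp_rot: [0.971, 0.238, 0.001, 0.001]
contact_force: [-0.5, -0.2, 5.6]
opening: 0.504
finger_force: 62.3
time: 11.2
eef_pos: [0.4445, 0.1037, 0.0664]
tcp_rot: [0.971, 0.238, 0.005, 0.001]
contact_force: [1.8, 0.2, -2.2]
opening: 0.505
finger_force: 63.4
t 11.2 at [0.4445 0.1037 0.0664] yaw 27.56 shift [0.1321 0.1061 0.0081] turn 25.56
```

```bash
python3 -m inch '[[1,0.03,0.025,0,6],[1,0.06,0.05,0,12],[1,0.09,0.073,0,18],[1,0.115,0.093,0,25],[1,0.132,0.106,0,25.5]]' >/dev/null;python3 -m inch '[[1,0,0,0,0],[1,0,0,0,0],[1,0,0,0,0]]'; python3 g.py .6107 .0707 -.023 2
```

```text
time: 11.87
eef_pos: [0.6041, 0.0707, 0.0587]
tcp_rot: [1.0, 0.018, -0.003, -0.0]
contact_force: [-0.9, 0.8, -3.9]
opening: 0.507
finger_force: 63.1
t 11.87 at [0.6041 0.0707 0.0587] yaw 2.06 shift [0.007  0.0003 0.0817] turn 0.06
```

```bash
python3 -m inch '[[1,0.003,0,0.02,0],[1,0.003,0,0.045,0],[1,0.003,0,0.06,0],[1,0.003,0,0.07,0],[1,0.003,0,0.07,0]]' >/dev/null;python3 -m inch '[[1,0,0,0,0],[1,0,0,0,0],[1,0,0,0,0]]'; python3 g.py .6107 .0707 -.023 2
```

```text
time: 12.53
eef_pos: [0.6108, 0.0705, -0.0071]
tcp_rot: [1.0, 0.018, 0.002, 0.0]
contact_force: [-0.9, 0.8, -3.4]
opening: 0.507
finger_force: 63.1
t 12.53 at [ 0.6108  0.0705 -0.0071] yaw 2.05 shift [-0.0002 -0.0002  0.0159] turn 0.05
```

```bash
python3 -m inch '[[1,0,0,0.006,0],[1,0,0,0.011,0],[1,0,0,0.015,0],[1,0,0,0.017,0],[1,0,0,0.017,0]]';python3 -m inch '[[1,0,0,0,0]]'; python3 g.py .6107 .0707 -.023 2
```

```text
time: 12.95
eef_pos: [0.6099, 0.0705, -0.0234]
tcp_rot: [1.0, 0.018, -0.001, 0.0]
contact_force: [-7.0, -0.4, 11.0]
opening: 0.507
finger_force: 64.8
time: 13.03
eef_pos: [0.6099, 0.0705, -0.0234]
tcp_rot: [1.0, 0.018, -0.001, 0.0]
contact_force: [-7.1, 0.1, 10.8]
opening: 0.503
finger_force: 64.8
t 13.03 at [ 0.6099  0.0705 -0.0234] yaw 2.06 shift [ 0.0008 -0.0002 -0.0004] turn 0.06
```

```bash
python3 -m inch '[[0.3,0,0,0,0],[0.3,0,0,0,0],[0.3,0,0,0,0]]' >/dev/null; python3 -m inch '[[0.3,0,0,-0.03,0],[0.3,0,0,-0.07,0],[0.3,0,0,-0.11,0],[0,0,0,-0.14,0],[0,0,0,-0.14,0]]'; python3 g.py .4555 -.110 .12 2
```

```text
time: 13.7
eef_pos: [0.6152, 0.0703, 0.1232]
tcp_rot: [1.0, 0.018, 0.008, 0.0]
contact_force: [1.4, -0.7, 1.5]
opening: 0.952
finger_force: 0.0
t 13.7 at [0.6152 0.0703 0.1232] yaw 2.05 shift [-0.1661  0.1745  0.0008] turn 0.05
```

```bash
python3 -m inch '[[0,-0.1,0.105,0,0],[0,-0.1,0.105,0,0],[0,-0.1,0.105,0,0],[0,-0.1,0.105,0,0]]' >/dev/null;python3 -m inch '[[0,-0.06,0.068,0,0],[0,-0.06,0.068,0,0],[0,-0.06,0.068,0,0],[0,-0.06,0.068,0,0]]';python3 w.py w6.png .4555 -.11 .035 .035; python3 g.py .4555 -.110 -.028 2
```

```text
time: 14.37
eef_pos: [0.4546, -0.1095, 0.1137]
tcp_rot: [1.0, 0.016, -0.0, -0.0]
contact_force: [-0.6, 0.7, 0.5]
opening: 1.004
finger_force: 0.0
1992 [ 454.2 -109.6] [39.6 39.2] 1.1 z [48.3 49.5]
t 14.42 at [ 0.4556 -0.1086  0.1139] yaw 1.88 shift [-0.0002  0.0015  0.1419] turn -0.12
```

View pics/w6.png

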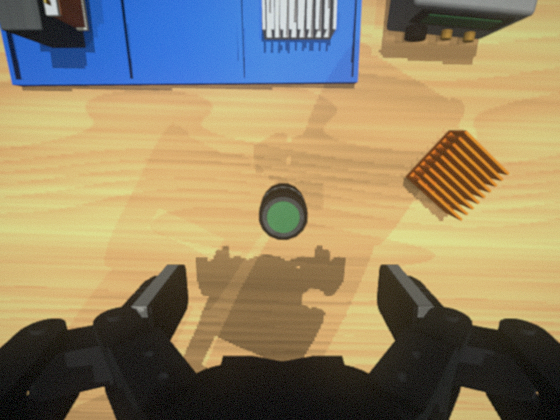

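The lens at (283,212) is centred between the jaws, and sink and transformer stand in their compartments. Descend and grip.

```bash
python3 -m inch '[[0,-0.001,0.001,0.035,0],[0,-0.001,0.001,0.07,0],[0,-0.001,0.001,0.1,0],[0,-0.001,0.001,0.125,0],[0,-0.001,0.001,0.138,0]]' >/dev/null; python3 -m inch '[[0.1,0,0,0,0],[0.1,0,0,0,0],[0.1,0,0,0,0]]'; python3 g.py .4542 -.1096 -.026 2
```

```text
time: 15.08
eef_pos: [0.4565, -0.1089, -0.0229]
tcp_rot: [1.0, 0.018, 0.001, 0.0]
contact_force: [-0.1, 0.4, 0.5]
opening: 0.9
finger_force: 0.0
t 15.08 at [ 0.4565 -0.1089 -0.0229] yaw 2.11 shift [-0.0023  0.0006  0.0031] turn 0.11
```

```bash
python3 -m inch '[[0.3,-0.002,0,0.002,0],[1,-0.002,0,0.002,0],[1,-0.002,0,0.002,0],[1,-0.002,0,0.002,0],[1,-0.002,0,0.002,0]]' 40; python3 -m inch '[[1,0,0,0,0],[1,0,0,0,0],[1,0,0,-0.03,0],[1,0,0,-0.065,0],[1,0,0,-0.095,0]]';python3 -m inch '[[1,0,0,0,0],[1,0,0,0,0]]';python3 g.py .614 -.0232 .07 2
```

```text
time: 15.5
eef_pos: [0.4537, -0.1096, -0.0248]
tcp_rot: [1.0, 0.018, 0.001, 0.0]
contact_force: [0.3, 0.3, 5.4]
opening: 0.46
finger_force: 40.4
time: 15.92
eef_pos: [0.452, -0.1089, 0.0697]
tcp_rot: [1.0, 0.018, -0.001, -0.0]
contact_force: [1.0, 0.3, -0.9]
opening: 0.459
finger_force: 40.7
time: 16.08
eef_pos: [0.4542, -0.1099, 0.0709]
tcp_rot: [1.0, 0.018, 0.002, 0.001]
contact_force: [0.0, 1.0, -1.7]
opening: 0.458
finger_force: 40.7
t 16.08 at [ 0.4542 -0.1099  0.0709] yaw 2.03 shift [ 0.1628 -0.081   0.0014] turn 0.03
```

```bash
python3 -m inch '[[1,0.033,-0.016,0,0],[1,0.066,-0.033,0,0],[1,0.1,-0.05,0,0],[1,0.133,-0.066,0,0],[1,0.163,-0.081,0,0]]' >/dev/null;python3 -m inch '[[1,0,0,0,0],[1,0,0,0.03,0],[1,0,0,0.06,0],[1,0,0,0.08,0],[1,0,0,0.08,0]]'>/dev/null; python3 -m inch '[[1,0,0,0,0],[1,0,0,0,0],[1,0,0,0,0]]';python3 g.py .614 -.0232 -.021 2
```

```text
time: 17.17
eef_pos: [0.6141, -0.0229, -0.0092]
tcp_rot: [1.0, 0.018, 0.001, 0.0]
contact_force: [0.1, 0.1, -0.2]
opening: 0.457
finger_force: 40.8
t 17.17 at [ 0.6141 -0.0229 -0.0092] yaw 2.03 shift [-0.0002  0.0003  0.0118] turn 0.03
```

```bash
python3 -m inch '[[1,0,0,0.005,0],[1,0,0,0.009,0],[1,0,0,0.012,0],[1,0,0,0.012,0],[1,0,0,0.012,0]]'; python3 g.py .614 -.0232 -.021 2
```

```text
time: 17.58
eef_pos: [0.6136, -0.0226, -0.0208]
tcp_rot: [1.0, 0.018, 0.0, 0.0]
contact_force: [-3.6, -0.2, 8.0]
opening: 0.457
finger_force: 41.5
t 17.58 at [ 0.6136 -0.0226 -0.0208] yaw 2.05 shift [0.0004 0.0006 0.0002] turn 0.05
```

```bash
python3 -m inch '[[0.3,0,0,0,0],[0.3,0,0,0,0],[0.3,0,0,0,0]]' >/dev/null; python3 -m inch '[[0.3,0,0,-0.03,0],[0.3,0,0,-0.07,0],[0.3,0,0,-0.11,0],[0.2,0,0,-0.14,0],[0.2,0,0,-0.14,0]]' >/dev/null; python3 g.py .3895 .239 .12 8
```

```text
t 18.25 at [ 0.6181 -0.0234  0.126 ] yaw 2.05 shift [-0.2192 -0.2704  0.0018] turn -5.95
```

```bash
python3 -m inch '[[0.2,-0.12,-0.15,0,-6],[0.2,-0.12,-0.15,0,-6],[0.2,-0.12,-0.15,0,-6],[0.2,-0.12,-0.15,0,-6],[0.2,-0.12,-0.15,0,-6]]' >/dev/null; python3 g.py .3895 .239 .12 8
```

```text
t 18.67 at [0.4843 0.1254 0.1158] yaw 8.1 shift [-0.0778 -0.1259 -0.0039] turn 0.1
```

```bash
python3 -m inch '[[0.2,-0.076,-0.126,0,0],[0.2,-0.076,-0.126,0,0],[0.2,-0.076,-0.126,0,0],[0.2,-0.076,-0.126,0,0],[0.2,-0.076,-0.126,0,0]]';python3 -m inch '[[0.2,0,0,0,0],[0.2,0,0,0,0]]' >/dev/null;python3 w.py w7.png .3895 .239 .05 .010; python3 g.py .3895 .239 -.036 8
```

```text
time: 19.08
eef_pos: [0.3913, 0.2398, 0.1161]
tcp_rot: [0.997, 0.072, -0.001, -0.0]
contact_force: [-0.2, -0.3, 0.6]
opening: 0.803
finger_force: 0.0
2356 [389.4 239.8] [50.3 50.1] 8.2 z [19.  20.9]
t 19.3 at [0.3953 0.2368 0.1169] yaw 7.99 shift [-0.0054 -0.003   0.1529] turn -0.01
```

View pics/w7.png

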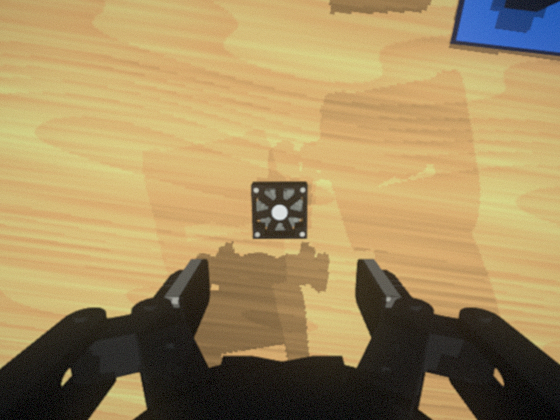

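The fan at (279,210) is square with the jaws and fits 50x50 at (389.4, 239.8). Descend.

```bash
python3 -m inch '[[0.2,-0.005,-0.003,0.035,0],[0.2,-0.005,-0.003,0.07,0],[0.2,-0.005,-0.003,0.1,0],[0.2,-0.005,-0.003,0.125,0],[0.2,-0.005,-0.003,0.14,0]]' >/dev/null; python3 -m inch '[[0.2,0,0,0,0],[0.2,0,0,0,0],[0.2,0,0,0,0]]'; python3 g.py .3894 .2398 -.037 8.2
```

```text
time: 19.97
eef_pos: [0.391, 0.2394, -0.0219]
tcp_rot: [0.998, 0.069, 0.001, -0.0]
contact_force: [-0.1, -0.3, 1.1]
opening: 0.8
finger_force: 0.0
t 19.97 at [ 0.391   0.2394 -0.0219] yaw 7.96 shift [-0.0015 -0.0006  0.0151] turn -0.24
```

```bash
python3 -m inch '[[0.2,-0.0015,0,0.008,0],[0.2,-0.0015,0,0.0145,0],[0.2,-0.0015,0,0.0145,0],[0.2,-0.0015,0,0.0145,0],[0.3,-0.0015,0,0.0145,0]]'; python3 -m inch '[[1,0,0,0,0],[1,0,0,0,0],[1,0,0,0,0],[1,0,0,0,0]]' 30;python3 g.py .3894 .2398 -.037 8.2; python3 -m inch '[[1,0,0,-0.03,0],[1,0,0,-0.065,0],[1,0,0,-0.1,0],[1,0,0,-0.125,0],[1,0,0,-0.125,0]]';python3 g.py .6173 -.1171 .085 2
```

```text
time: 20.38
eef_pos: [0.388, 0.2395, -0.0372]
tcp_rot: [0.998, 0.07, 0.0, -0.0]
contact_force: [-0.4, 0.2, -0.5]
opening: 0.702
finger_force: 0.0
time: 20.72
eef_pos: [0.3884, 0.2397, -0.0369]
tcp_rot: [0.998, 0.07, 0.001, -0.0]
contact_force: [-0.4, -0.4, 2.2]
opening: 0.577
finger_force: 32.7
t 20.72 at [ 0.3884  0.2397 -0.0369] yaw 8.04 shift [0.001  0.     0.0001] turn -0.16
time: 21.13
eef_pos: [0.392, 0.2409, 0.0937]
tcp_rot: [0.998, 0.07, 0.006, -0.001]
contact_force: [1.2, 0.4, 0.1]
opening: 0.578
finger_force: 32.5
t 21.13 at [0.392  0.2409 0.0937] yaw 8.05 shift [0.1728 0.3861 0.0098] turn 6.05
```

```bash
python3 -m inch '[[1,0.009,0.033,0,1],[1,0.019,0.07,0,3],[1,0.029,0.108,0,6],[1,0.039,0.146,0,6],[1,0.05,0.185,0,6]]' >/dev/null; python3 g.py .545 -.117 .09 2
```

```text
t 21.55 at [0.4626 0.0618 0.0865] yaw 2.07 shift [ 0.0759  0.1816 -0.0037] turn 0.07
```

```bash
python3 -m inch '[[1,0.015,0.037,0,0],[1,0.03,0.074,0,0],[1,0.045,0.11,0,0],[1,0.06,0.145,0,0],[1,0.073,0.176,0,0]]' >/dev/null; python3 -m inch '[[1,0,0,0,0],[1,0,0,0,0],[1,0,0,0,0]]'; cat > e.py <<'E'
from h import *
st=ctrl.get_state(); p=ctrl.read_camera('wrist'); C=cloud(p,st); save(p,'w8.png')
m=(np.hypot(C[...,0]-.617,C[...,1]+.117)<.045)&(C[...,2]>.02)&(C[...,2]<.045)
r=cv2.minAreaRect(C[m][:,:2].astype(np.float32)*1000); print(m.sum(),np.round(r[0],1),np.round(r[1],1),round(r[2],1),np.round(np.percentile(C[m][:,2],[50,90]),4))
for n,q in (('fan',(0,0,.0)),):
    k=np.array(p['mount']); d=p['depth'];v,u=np.mgrid[:420,:560]
    Q=np.stack([(u-p['cx'])/p['fx']*d,(v-p['cy'])/p['fy']*d,d,d*0+1],-1)@k.T
    m=(abs(Q[...,1])<.022)&(abs(Q[...,0])<.04)&(abs(Q[...,2]+.057)<.006)&(d>0); print('fan tool x range',np.round(np.percentile(Q[m][:,0],[1,50,99]),4),np.round(np.median(Q[m][:,2]),4))
E
python3 e.py; python3 g.py .616 -.1171 .05 2
```

```text
time: 22.22
eef_pos: [0.5412, -0.1094, 0.0861]
tcp_rot: [1.0, 0.018, -0.001, -0.001]
contact_force: [0.6, 0.1, -0.4]
opening: 0.58
finger_force: 32.4
3040 [ 619.1 -116. ] [54.1 54. ] 2.1 [0.0318 0.0328]
fan tool x range [-0.0235  0.0024  0.0264] -0.0563
t 22.27 at [ 0.5412 -0.1088  0.0864] yaw 2.07 shift [0.0745 0.011  0.0362] turn 0.07
```

View pics/w8.png

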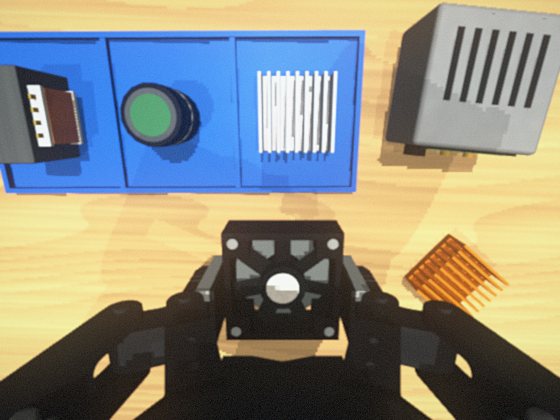

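The picture shows the sink squarely in its compartment (296,112), the lens mid-compartment, the transformer at left, and the fan held square at (283,285). The sink measures 54x54 at (619,-116). Move over it and lower.

```bash
python3 -m inch '[[1,0.03,0.004,0,0],[1,0.06,0.008,0,0],[1,0.0755,0.0105,0.02,0],[1,0.0755,0.0105,0.05,0],[1,0.0755,0.0105,0.075,0]]' >/dev/null; python3 -m inch '[[1,0,0,0,0],[1,0,0,0,0],[1,0,0,0,0],[1,0,0,0,0]]'; python3 g.py .617 -.1166 -.005 2.1
```

```text
time: 23.02
eef_pos: [0.6198, -0.1179, 0.0152]
tcp_rot: [1.0, 0.018, 0.002, 0.001]
contact_force: [0.3, -0.2, -0.7]
opening: 0.576
finger_force: 32.4
t 23.02 at [ 0.6198 -0.1179  0.0152] yaw 2.08 shift [-0.0028 -0.0014  0.0202] turn -0.02
```

```bash
python3 -m inch '[[1,-0.002,-0.001,0.006,0],[1,-0.002,-0.001,0.012,0],[1,-0.002,-0.001,0.014,0],[1,-0.002,-0.001,0.014,0],[1,-0.002,-0.001,0.014,0]]' >/dev/null; python3 -m inch '[[1,0,0,0,0],[1,0,0,0,0],[1,0,0,0,0]]'; python3 g.py .617 -.1166 -.005 2.1
```

```text
time: 23.68
eef_pos: [0.6165, -0.117, -0.0012]
tcp_rot: [1.0, 0.018, 0.0, 0.0]
contact_force: [-0.1, -0.5, -0.5]
opening: 0.577
finger_force: 32.4
t 23.68 at [ 0.6165 -0.117  -0.0012] yaw 2.03 shift [ 0.0006 -0.0004  0.0038] turn -0.07
```

```bash
python3 -m inch '[[1,0.0005,-0.0005,0.002,0],[1,0.0005,-0.0005,0.0035,0],[1,0.0005,-0.0005,0.0045,0],[1,0.0005,-0.0005,0.0045,0],[1,0.0005,-0.0005,0.0045,0]]'; python3 g.py .617 -.1166 -.005 2.1
```

```text
time: 24.1
eef_pos: [0.6171, -0.1165, -0.0049]
tcp_rot: [1.0, 0.018, 0.0, 0.0]
contact_force: [-1.8, 0.3, 6.0]
opening: 0.579
finger_force: 33.1
t 24.1 at [ 0.6171 -0.1165 -0.0049] yaw 2.04 shift [-0.0001  0.0001  0.0001] turn -0.06
```

The fan is seated with 6 N of contact. I'll release, rise, back off and look.

```bash
python3 -m inch '[[0.3,0,0,0,0],[0.3,0,0,0,0],[0.3,0,0,0,0]]' >/dev/null; python3 -m inch '[[0.3,0,0,-0.03,0],[0.3,0,0,-0.07,0],[0.3,0,0,-0.11,0],[0.2,-0.03,0,-0.13,0],[0.2,-0.06,0,-0.13,0]]' >/dev/null;python3 -m inch '[[0.2,-0.01,-0.03,0,0],[0.2,-0.02,-0.06,0,0],[0.2,-0.02,-0.06,0,0],[0.2,-0.02,-0.06,0,0],[0.2,-0.02,-0.06,0,0]]'; cat > f.py <<'E'
from h import *
import sys
st=ctrl.get_state(); p=ctrl.read_camera('wrist'); C=cloud(p,st); save(p,'w9.png'); b=p['pixels'].astype(int)
def f(n,x,y,rad,a,c):
    m=(np.hypot(C[...,0]-x,C[...,1]-y)<rad)&(C[...,2]>a)&(C[...,2]<c)
    if m.sum()<20: print(n,m.sum());return
    r=cv2.minAreaRect(C[m][:,:2].astype(np.float32)*1000); print(n,m.sum(),np.round(r[0],1),np.round(r[1],1),round(r[2],1),np.round(np.percentile(C[m][:,2],[5,50,95]),3))
f('fan',.617,-.1165,.045,.042,.06);f('sink',.617,-.1165,.045,.008,.036);f('lens',.614,-.023,.035,.04,.06);f('transf',.61,.07,.045,.04,.062)
m=(b[...,2]>90)&(b[...,0]<70)&(abs(C[...,2]-.006)<.012)
r=cv2.minAreaRect(C[m][:,:2].astype(np.float32)*1000); print('tray',np.round(r[0],1),np.round(r[1],1),round(r[2],1))
p=ctrl.read_camera('scene'); C=cloud(p); print('scene')
f('fan',.617,-.1165,.045,.045,.06);f('lens',.614,-.023,.035,.042,.06);f('transf',.61,.07,.045,.042,.062);f('meter',.63,-.22,.075,.05,.08);f('carton',.62,.19,.075,.045,.08)
E
python3 f.py
```

```text
time: 25.18
eef_pos: [0.535, -0.0595, 0.1241]
tcp_rot: [1.0, 0.018, 0.0, 0.0]
contact_force: [-0.3, -1.0, -0.7]
opening: 0.8
finger_force: 0.0
fan 3612 [ 618.5 -115.8] [49.6 50.7] 2.2 [0.043 0.051 0.053]
sink 1382 [ 619.1 -125. ] [53.6 72.5] 1.8 [0.015 0.034 0.036]
lens 2307 [613.4 -22.2] [39.8 38.8] 67.6 [0.051 0.052 0.054]
transf 4555 [609.8  71. ] [59.7 45.2] 2.1 [0.046 0.054 0.055]
tray [614.5 -21.8] [112.1 284.1] 1.6
scene
fan 528 [ 619.5 -116.2] [53.2 51.1] 1.8 [0.046 0.052 0.055]
lens 316 [615.8 -23.2] [39.3 38.9] 33.1 [0.045 0.053 0.056]
transf 520 [611.3  70.6] [62.  44.9] 1.1 [0.045 0.054 0.057]
meter 1997 [ 640.9 -231. ] [80.4 81.1] 86.9 [0.056 0.061 0.063]
carton 1239 [622.1 184.9] [81.5 83.3] 9.4 [0.049 0.056 0.059]
```

View pics/w9.png

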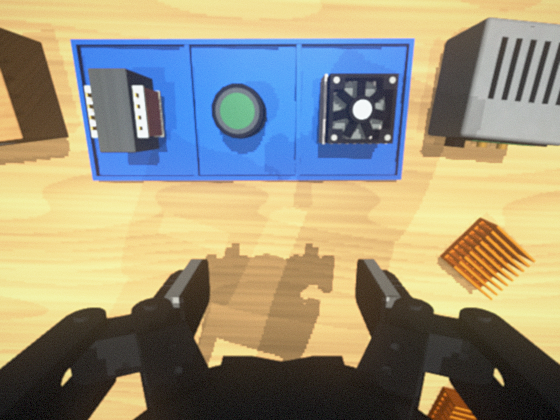

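All parts stand upright and centred: transformer (125,110), lens (238,110), and fan on the sink (361,108). The meter and carton have not moved, and the gripper is clear. I'm handing in.

```bash
python3 -c "
from plant import ctrl
print(ctrl.sign_off())"
```

```text
the job is handed in; nothing more can be done
None
```

The job is handed in: the last camera check showed the heat sink by the meter with the fan flat, centred and square on it, the lens upright in the middle and the transformer by the carton, each within about 2 mm of its compartment's middle, and the meter and carton unmoved.

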